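# Press the lot card home behind the riser's lip

### The job

Take the lot card out of the grey stand and push its lower edge down behind the steel lip on the front of the blue riser, until it has pressed the orange spring strip in the slot all the way down. Finish while still holding the card there with the gripper, upright and pressed fully home: do not let go, since the springy strip would push it up again. Leave the gauge block, the small bottle and the wooden stamp where they stand.

Things in the scene. Friction and masses are not known exactly. Their poses are not given: they have to be found in the camera images.
- card: The lot card: a rigid flat frame 104 mm wide, 76 mm tall, 3 mm thick, about 35 g, standing upright in the slot of the grey stand, a metal clip at the middle of its upper edge. Origin: centre of the back face, 38 mm above the lower edge. Own x points up, own y along its width, own z out of its front (the clip side, roughly towards the robot).
- clip (a point): Grip point: middle of the clip and plate together, 70.5 mm above the card's lower edge. The clip is 34 mm wide, spans 65 to 76 mm above the lower edge and stands 10 mm out of the front, so it is 13 mm thick front to back with the plate. Pinch it front to back from above, firmly (60 N or more), so that it does not slip when pressed.
- foot (a point): Middle of the card's lower edge, half way through its thickness.
- riser: Blue sheet-metal bench riser, fixed, 150 mm wide (y), 100 mm deep (x), top at 70 mm. Origin: centre of its underside; x points to its rear, z up, its front roughly towards the robot. Upright front face at x = -50 mm, up to the top. Before it a steel lip: inner side at x = -55 mm, upright to 42 mm height, then flaring forward to x = -67 mm at 53 mm height.
- slot (a point): Middle of the slot's mouth between face and lip: x = -52.5 mm, y = 0, z = 42 mm in the riser's frame. The slot is 5 mm wide (x) and 122 mm long (y) between end blocks 54 mm high; the card goes straight down in it, width along y. With the card's foot just above the flare, moving it back until it touches the face finds the slot by feel.
- seat (a joint): The orange spring strip in the bottom of the slot. 0 = up, its top 30 mm above the worktop; grows as it is pressed down, to 0.008 m at its solid stop (top at 22 mm). It takes about 3.5 N to start and 9 N at the stop; it springs up when let go.
- stand: Grey plastic card stand, fixed, 55 mm deep (x), 124 mm wide (y), 28 mm tall; a slot 5 mm wide along its y at the middle, its floor 8 mm above the worktop, open at the top and both ends. Origin: centre of its underside.
- gauge: Steel gauge block, a stepped grey block 23x48x30 mm; origin under its centre. Leave alone.
- flux: Small white dropper bottle with a red top, 33 mm across and 93 mm tall; origin under its centre. Leave alone.
- stamp: Small turned wooden stamp, 23 mm across and 53 mm tall; origin under its centre. Leave alone.
- magnifier_b: White swivel-arm magnifier lamp, part of the room, never moves: a post on the worktop's front edge (at -0.25, -0.17 m in x, y from this origin), 0.37 m tall, and from its top a level arm 0.34 to 0.40 m above the worktop to the left rear, ending in a round head at about that height. Work right of it; to cross it, pass with fingertips over 0.48 m high. Do not hit it.

How it is judged (in metres and radians):
On the way:
1. the card is lifted out of the stand (height (world z) of foot above 0.04 m and contact force between the fingers and card above 1 N), for 0.1 s.
At the end, for the whole second after the job is handed in: The card stands upright (8 degrees) behind the lip, parallel to the riser's face, lower edge under 26 mm high and within 12 mm of the slot's middle sideways; it presses the orange strip down 6.5 mm or more with over 4 N, is still, and the fingers still hold it (value of joint seat above 0.0065 m and x of foot in the frame of riser between -0.0565 and -0.0485 m and y of foot in the frame of riser between -0.012 and 0.012 m and z of foot in the frame of riser between 0.018 and 0.026 m and angle between card's own x axis and vertical below 0.14 rad and angle between the y axis of card and the y axis of riser, either way round below 0.08 rad and contact force between the fingers and card above 3 N and contact force between card and riser above 4 N and linear speed of card below 0.02 m/s); the arm keeps its last pose, push and grip.
It fails at once if the gauge block is knocked over or shoved more than 20 mm (distance of gauge from where it was at the start of the episode above 0.02 m or angle between gauge's own z axis and vertical above 0.5 rad).
It fails at once if the small bottle is knocked over or shoved more than 20 mm (distance of flux from where it was at the start of the episode above 0.02 m or angle between flux's own z axis and vertical above 0.5 rad).
It fails at once if the stamp is knocked over or shoved more than 20 mm (distance of stamp from where it was at the start of the episode above 0.02 m or angle between stamp's own z axis and vertical above 0.5 rad).
It also fails if it takes over 45 s, if anything falls off the work surface, if the arm or the gripper's body presses on something with over 40 N, if the wrist force passes 120 N, or if a joint passes its speed limit or range.

### The arm

A 6-joint arm with a two-finger parallel gripper is mounted at the origin on a cart in front of the work surface, level with it; the furniture and walls round the work are solid. World frame = base frame: x ahead of the robot, y to its left, z up, the work surface at z = 0. Lengths are in mm, angles in degrees, forces in N, time in s.
With the tool pointing down it reaches from about 350 to 850 mm from the base axis. Payload 8.1 kg.
Tool frame: the origin (TCP) lies where the fingers leave the gripper's body, on its centre line; the fingertips stand 73 mm ahead of it and the grasp point (between the pads) lies 54 mm ahead of it; z points along the fingers, y is the line along which they close (so a half turn about z gives the same grasp; the last joint's range is limited). The gripper opens to 85 mm and grips with 20 to 120 N. Pads are 22 mm wide; open, the fingers measure 114 mm over their backs; the gripper's body (76 mm by 85 mm) begins 54 mm behind the grasp point. The pads swing forward as they close: fully open they stand 13 mm farther back than shut.
Start: joints at [58.763, 7.471, 85.268, -0, 87.261, -4.893], TCP at [266.242, 537.7, 303.892] pointing down, gripper open.
Joint ranges: [-169.43, 169.43], [-51.17, 129.36], [1.28, 143.12], [-76.62, 256.62], [0, 156.53], [-152.29, 152.29]. Speed limits (degrees/s): [136.94, 136.94, 159.86, 180, 180, 180].

### API

Orientations are given as [roll, pitch, yaw] about the fixed x, y, z axes, in that order (R = Rz(yaw) Ry(pitch) Rx(roll)).
In Python, from bench import sense, optics, r gives the robot as it stands.
- The arm moves only by the tool servo_tool, never from a script. Its argument "plan" is a list that holds one entry, the list of rows, each a list of 5 numbers: the shift along the world's x, y, z in m, then the turn about the world's z in degrees, then the finger opening in m, from 0 to 0.0854. A call has 1 to 10 rows; each row shifts and turns the commanded pose from where the row before left it; what a row does not reach is not made up. A row lasts 1/10 s, in which the tool goes at most 50 mm and 8.59 degrees, less where a joint would pass 70% of its speed; a pose out of reach is approached as far as the arm can. A call is refused whole if a number of a shift passes 0.05 or a number of a turn 8.59, either way. A call with a gripper value outside its range is refused whole. The fingers move at their own pace and stop on an object; "force" is the grip in N (left out, the last holds). Time passes only in rows, so rows that do not move let the fingers close. It gives the time, the measured TCP pose, the force, the opening and the grip force at its end, in the units of the state.
- sense(): the state, without advancing time (a new reading comes with each control period).
- optics.snapshot(name): name is "scene" or "top" or "wrist"; returns a dict with "frame" (480x640x3 uint8, blue, green, red), "fx", "fy", "cx", "cy" (pixels), "cam_to_world" (4x4, takes a point from camera to world coordinates). Camera axes: x right, y down, z forward; pixel columns grow to the right and rows downward; lengths in mm; the calibration is good to about 2 mm. A picture is of the moment at which its call begins. There is no depth.
- r.hand_in(): hands the job in; it is judged then, once.
The state is a dict: "time": time; "joint_pos": joint angles; "qd": joint speeds; "joint_efforts": joint torques, N m; "tool_pos": TCP position; "tcp_rot": TCP orientation; "ft_force": force on the tool from outside, world axes, zero at the start; "wrist_torque": the same for the moment, N m; "finger_gap": finger opening in mm; "grip_force": force on a finger pad.
Only numpy, scipy, OpenCV 4.12 (cv2) and the standard library are available. Lean on these libraries where they do the work, as an engineer would, in place of code of your own. Each camera call takes 0.05 s, during which the arm holds its last target. There are 200 camera calls.

## Working session

There is one attempt and no reset: what is moved stays moved. The work goes in short steps, Python scripts to look and compute and a tool call to move; the robot and the scene stay as the last step left them, time stands still between calls to the robot, and variables do not carry over. Pictures are saved under pics/ and viewed, at most 10 in all, crops included, and the job is handed in when it is done.

Besides the shell and the picture viewer there is one more tool, called as name(argument=value, ...), one argument or row to a line, values as JSON. servo_tool: Moves the arm, as the interface text tells. Its arguments: {"type":"object","properties":{"plan":{"type":"array"},"force":{"type":"number"}},"required":["plan"]}

```bash
mkdir -p pics; cat > h.py <<'E'
import numpy as np, cv2
from bench import sense, optics, r
def snap(n, f):
    s=optics.snapshot(n); cv2.imwrite('pics/'+f,s['frame']); np.savez('pics/'+f+'.npz',**s); return s
def ray(s,u,v):
    T=np.array(s['cam_to_world']); d=T[:3,:3]@np.array([(u-s['cx'])/s['fx'],(v-s['cy'])/s['fy'],1]); return T[:3,3],d
def onz(s,u,v,z):
    o,d=ray(s,u,v); return (o+d*(z-o[2])/d[2]).round(1)
def proj(s,p):
    T=np.linalg.inv(np.array(s['cam_to_world'])); q=T[:3,:3]@np.array(p)+T[:3,3]; return round(s['fx']*q[0]/q[2]+s['cx'],1),round(s['fy']*q[1]/q[2]+s['cy'],1)
E
python3 -c "
from h import *
for n in('scene','top'):
    s=snap(n,n+'0.png'); print(n,s['fx'],np.array(s['cam_to_world']).round(2).tolist())
s=sense();print(s)"
```

```text
scene 460.5022213124702 [[-0.67, 0.63, -0.4, 903.84], [0.74, 0.55, -0.37, 357.85], [-0.01, -0.55, -0.84, 695.89], [0.0, 0.0, 0.0, 1.0]]
top 447.5501525656693 [[0.03, -0.98, 0.2, 390.34], [-1.0, -0.03, -0.0, 48.97], [0.01, -0.2, -0.98, 850.38], [0.0, 0.0, 0.0, 1.0]]
{'time': 0.1, 'joint_pos': array([ 5.87631400e+01,  7.51335394e+00,  8.53246516e+01,  9.22386215e-04,
        8.72615328e+01, -4.89578408e+00]), 'qd': array([ 0.0861497 , -0.106417  , -0.11462131,  0.02516068, -0.13905847,
        0.00598228]), 'joint_efforts': array([ 1.23158228e-03, -5.70951247e+01, -5.01940191e+01, -1.84033524e-04,
        8.09304009e-03, -3.34853962e-05]), 'tool_pos': array([266.02999005, 537.3713877 , 302.90695163]), 'tcp_rot': array([-1.79900903e+02, -9.41285125e-03,  1.53658871e+02]), 'ft_force': array([-1.00269585, -0.24912619,  0.32222489]), 'wrist_torque': array([0.05144044, 0.0175507 , 0.00937216]), 'grip_force': 0.0, 'finger_gap': 85.09215151409107}
```

View pics/scene0.png

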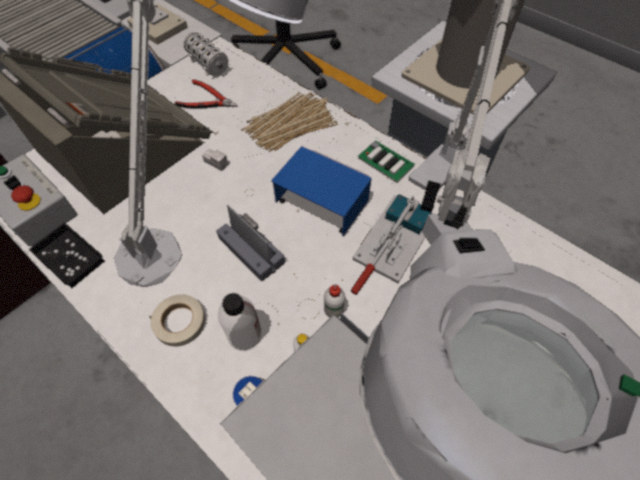

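View pics/top0.png

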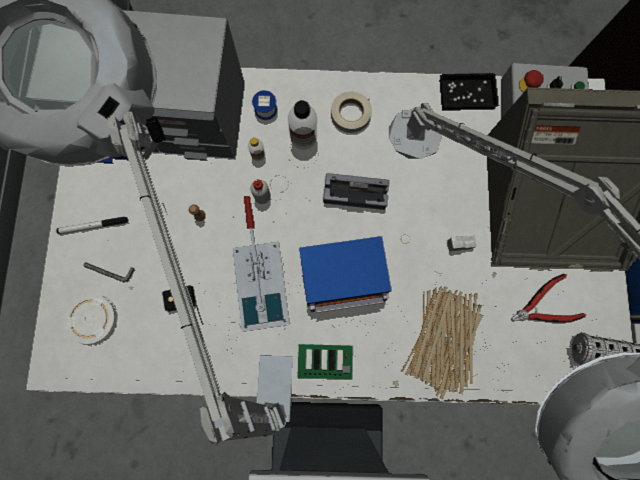

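The scene view shows the stand with the card near (250,240) and the riser near (320,185). In the top view the riser top is at (345,270), the stand at (356,191), the bottle at (260,190), and the magnifier arm runs from (225,425) to (120,110). The robot waits out of view on the left, so it has to cross that arm.

```bash
cat > m.py <<'E'
from h import *
s=dict(np.load('pics/top0.png.npz'));c=dict(np.load('pics/scene0.png.npz'))
f=s['frame'].astype(int)
m=((f[...,0]-f[...,2]>60)&(f[...,0]>90)).astype('uint8'); m[:225]=0;m[315:]=0;m[:,:295]=0;m[:,395:]=0
k=max(cv2.findContours(m,0,2)[0],key=cv2.contourArea); rc=cv2.minAreaRect(k)
b=cv2.boxPoints(rc);print('blue px',b.round(1).tolist())
W=np.array([onz(s,*p,70) for p in b]);print(W.tolist(),'ctr',W.mean(0).round(1))
for n,u,v in [('postfoot',272,380),('lampfoot',413,140),('stand ul',325,175),('ur',388,180),('ll',323,203),('lr',387,210),('flux',260,195)]: print(n,onz(s,u,v,0),onz(s,u,v,28))
print('maghead',onz(s,85,70,370),'magarm',onz(s,135,145,370),onz(s,200,360,370),onz(s,222,420,370))
for im,w,n in((s,(230,140,460,330),'t'),(c,(190,140,400,320),'s')):
    x0,y0,x1,y1=w; cv2.imwrite(f'pics/{n}crop.png',cv2.resize(im['frame'][y0:y1,x0:x1],None,fx=3,fy=3,interpolation=cv2.INTER_CUBIC))
E
python3 m.py
```

```text
blue px [[298.8999938964844, 247.60000610351562], [382.5, 235.39999389648438], [390.5, 290.5], [306.8999938964844, 302.6000061035156]]
[[544.1, 83.0, 70.0], [570.6, -65.8, 70.0], [472.4, -79.7, 70.0], [447.2, 65.6, 70.0]] ctr [508.6   0.8  70. ]
postfoot [310.1 126.1   0. ] [312.7 123.6  28. ]
lampfoot [ 788.2 -138.5   -0. ] [ 775.1 -132.3   28. ]
stand ul [707.5  39.1   0. ] [697.1  39.5  28. ]
ur [700.8 -87.1   0. ] [690.6 -82.7  28. ]
ll [649.1  41.7   0. ] [640.5  41.9  28. ]
lr [638.5 -85.    0. ] [630.3 -80.6  28. ]
flux [661.8 166.8   0. ] [652.9 163.   28. ]
maghead [691.5 330.3 370. ] magarm [598.9 261.2 370. ] [363.  168.2 370. ] [304.7 141.3 370. ]
```

View pics/tcrop.png

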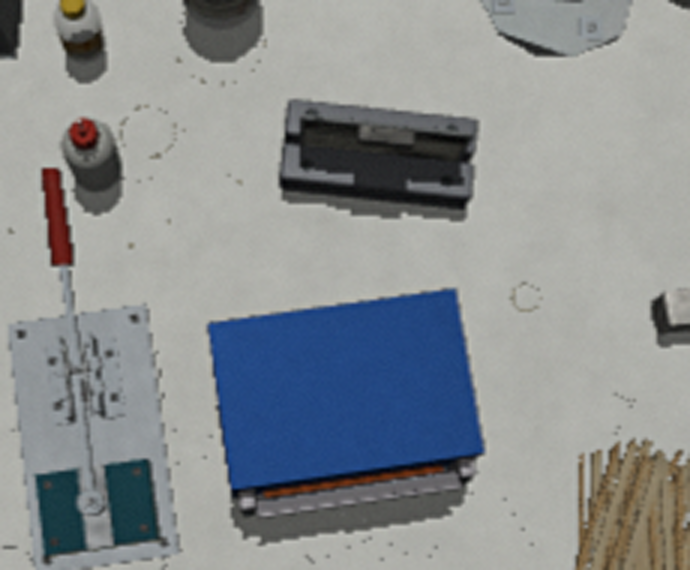

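The crop shows the clip near top-view pixel (359,185), the front side towards the robot. The riser's front edge runs from (308,303) to (391,292), with the strip just below it. First move: straight up over the magnifier height.

servo_tool(
  plan=[
    [[0,0,0.046,0,0.085],[0,0,0.046,0,0.085],[0,0,0.046,0,0.085],[0,0,0.046,0,0.085],[0,0,0.046,0,0.085],[0,0,0.046,0,0.085],[0,0,0.01,0,0.085],[0,0,0,0,0.085],[0,0,0,0,0.085]],
  ],
)

```text
time: 1.0
tool_pos: [266.4, 538.0, 588.4]
tcp_rot: [-179.9, -0.0, 153.7]
ft_force: [0.1, -0.3, -0.6]
finger_gap: 85.3
grip_force: 0.0
```

```bash
python3 -c "
from h import *
s=dict(np.load('pics/top0.png.npz'))
for u,v,z in[(326,173.3,28),(389.3,179.7,28),(323.7,200,28),(387.3,206,28),(359,184.7,84),(307.7,302.7,70),(391.3,291.7,70),(300,247.5,70),(381.7,236.3,70)]:print(z,onz(s,u,v,z))
q=sense();print(q['tool_pos'],q['tcp_rot'],q['joint_pos'].round(1))"
```

```text
28 [700.6  37.6  28. ]
28 [691.3 -85.2  28. ]
28 [646.6  40.7  28. ]
28 [638.3 -81.2  28. ]
84 [659.7 -21.5  84. ]
70 [447.2  64.2  70. ]
70 [470.3 -81.1  70. ]
70 [544.3  81.   70. ]
70 [569.  -64.3  70. ]
[266.38631405 537.95292454 588.36418404] [-1.79894683e+02 -8.90786107e-03  1.53654325e+02] [ 58.8  12.5  49.9  -0.  117.7  -4.9]
```

servo_tool(
  plan=[
    [[0.027,-0.04,0,-4.85,0.085],[0.027,-0.04,0,-4.85,0.085],[0.027,-0.04,0,-4.85,0.085],[0.027,-0.04,0,-4.85,0.085],[0.027,-0.04,0,-4.85,0.085],[0.027,-0.04,0,-4.85,0.085],[0.027,-0.04,0,-4.85,0.085],[0.027,-0.04,0,-4.85,0.085],[0.027,-0.04,0,-4.85,0.085],[0.027,-0.04,0,-4.85,0.085]],
  ],
)

```text
time: 2.0
tool_pos: [536.9, 135.8, 587.2]
tcp_rot: [-179.8, -0.0, 105.0]
ft_force: [0.7, 0.7, 0.2]
finger_gap: 84.9
grip_force: 0.0
```

servo_tool(
  plan=[
    [[0.027,-0.04,0,-4.85,0.085],[0.027,-0.04,0,-4.85,0.085],[0.027,-0.04,0,-4.85,0.085],[0.027,-0.04,0,-4.85,0.085],[0,0,0,0,0.085],[0,0,0,0,0.085]],
  ],
)

```text
time: 2.6
tool_pos: [645.2, -23.6, 585.5]
tcp_rot: [-179.6, -0.0, 85.7]
ft_force: [-0.9, 0.3, 0.7]
finger_gap: 84.7
grip_force: 0.0
```

servo_tool(
  plan=[
    [[0,0,-0.045,0,0.085],[0,0,-0.045,0,0.085],[0,0,-0.045,0,0.085],[0,0,-0.045,0,0.085],[0,0,-0.045,0,0.085],[0,0,-0.045,0,0.085],[0,0,-0.045,0,0.085],[0,0,0,0,0.085],[0,0,0,0,0.085]],
  ],
)

```text
time: 3.5
tool_pos: [643.3, -21.1, 275.2]
tcp_rot: [-179.9, -0.0, 85.9]
ft_force: [1.2, -0.6, 1.1]
finger_gap: 85.1
grip_force: 0.0
```

```bash
python3 -c "
from h import *
s=snap('wrist','w1.png');print(np.array(s['cam_to_world']).round(2).tolist(),s['fx'])
print(proj(s,(663,-22,84)),proj(s,(669,-22,28)),sense()['tool_pos'])"
```

```text
[[1.0, -0.07, -0.02, 649.4], [-0.07, -0.95, -0.3, 56.36], [-0.0, 0.3, -0.95, 343.96], [0.0, 0.0, 0.0, 1.0]] 351.9463149978537
(np.float64(347.9), np.float64(234.4)) (np.float64(350.3), np.float64(216.7)) [644.63008663 -21.47482782 277.74537744]
```

View pics/w1.png

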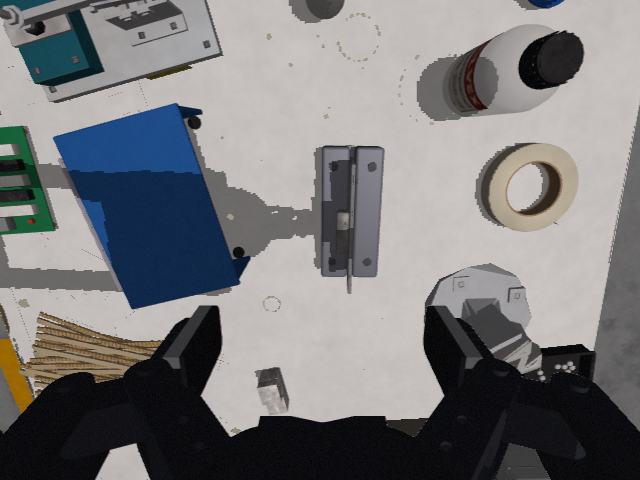

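The wrist view shows the clip at about (343,221), a card end at (349,292), and the stand spanning (322..383, 147..277).

```bash
python3 -c "
from h import *
s=dict(np.load('pics/w1.png.npz'))
cv2.imwrite('pics/w1c.png',cv2.resize(s['frame'][135:305,305:400],None,fx=3.5,fy=3.5,interpolation=cv2.INTER_CUBIC))
for u,v,z in[(343.5,221,84),(349.5,292,84),(352,148,84),(322,147,28),(383,147,28),(322,275,28),(377,276,28)]:print(onz(s,u,v,z))"
```

```text
[660.2 -11.1  84. ]
[661.9 -70.8  84. ]
[669.1  42.2  84. ]
[647.4  41.8  28. ]
[700.2  38.   28. ]
[638.8 -78.2  28. ]
[692.1 -83.   28. ]
```

View pics/w1c.png

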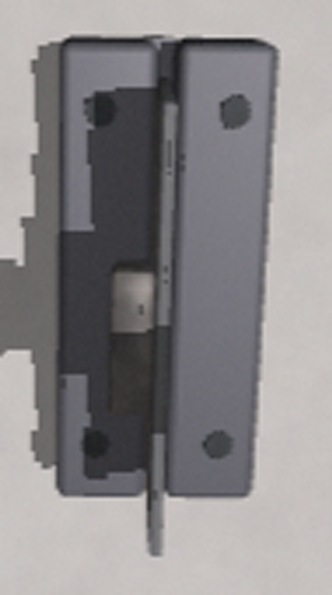

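The crop puts the clip's centre at about (662,-20.5), with the card yaw near -4°. Descending to grasp.

servo_tool(
  plan=[
    [[0.009,0.001,-0.03,0,0.05],[0.0087,0.001,-0.03,0,0.05],[0,0,-0.03,0,0.05],[0,0,-0.025,0,0.05],[0,0,-0.015,0,0.05],[0,0,-0.012,0,0.05],[0,0,0,0,0.05],[0,0,0,0,0.05]],
  ],
)

```text
time: 4.35
tool_pos: [662.9, -20.4, 134.7]
tcp_rot: [179.9, 0.0, 85.8]
ft_force: [-0.6, 0.1, 0.2]
finger_gap: 49.9
grip_force: 0.0
```

```bash
python3 -c "
from h import *
s=snap('wrist','w2.png')
for i in range(4):
  print(sense()['tool_pos'],sense()['ft_force'])"
```

```text
[663.06117537 -20.40349395 134.97533207] [ 0.02393492 -0.51794004  0.66075306]
[663.06117537 -20.40349395 134.97533207] [ 0.02393492 -0.51794004  0.66075306]
[663.06117537 -20.40349395 134.97533207] [ 0.02393492 -0.51794004  0.66075306]
[663.06117537 -20.40349395 134.97533207] [ 0.02393492 -0.51794004  0.66075306]
```

View pics/w2.png

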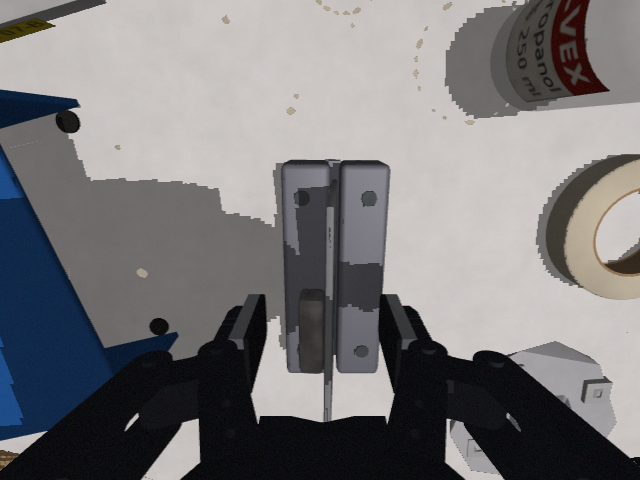

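The clip (299–333, 290–372) sits centred between the fingers. I'll close on it now.

servo_tool(
  plan=[
    [[0,0,-0.002,0,0.0],[0,0,0,0,0],[0,0,0,0,0],[0,0,0,0,0],[0,0,0,0,0],[0,0,0,0,0],[0,0,0,0,0]],
  ],
  force=90,
)

```text
time: 5.1
tool_pos: [662.7, -20.4, 131.9]
tcp_rot: [179.9, 0.0, 85.7]
ft_force: [1.8, -0.5, 4.9]
finger_gap: 11.5
grip_force: 88.6
```

servo_tool(
  plan=[
    [[0,0,0.01,0,0],[0,0,0.02,0,0],[0,0,0.035,0,0],[0,0,0.035,0,0],[0,0,0.03,0,0],[0,0,0.01,0,0],[0,0,0,0,0]],
  ],
)

```text
time: 5.8
tool_pos: [662.4, -20.3, 272.3]
tcp_rot: [179.9, 0.0, 85.8]
ft_force: [-0.6, 0.6, -0.7]
finger_gap: 11.7
grip_force: 88.0
```

servo_tool(
  plan=[
    [[-0.02,0.001,0,1.4,0],[-0.03,0.001,0,2,0],[-0.03,0.0015,0,2,0],[-0.03,0.0015,0,2,0],[-0.03,0.0015,0,2,0],[-0.03,0.0015,0,2,0],[-0.03,0.001,0,1,0],[-0.018,0.0004,0,1,0],[0,0,0,0,0],[0,0,0,0,0]],
  ],
)

```text
time: 6.8
tool_pos: [443.4, -10.8, 269.2]
tcp_rot: [-179.9, -0.0, 99.1]
ft_force: [-0.1, -0.2, -0.8]
finger_gap: 11.6
grip_force: 88.0
```

```bash
python3 -c "
from h import *
s=snap('wrist','w3.png');t=snap('top','t3.png')
cv2.imwrite('pics/c3.png',np.hstack([cv2.resize(s['frame'],(400,300)),cv2.resize(t['frame'][215:365,250:450],(400,300))]))
q=sense();print(q['tool_pos'],q['tcp_rot'],q['grip_force'],q['finger_gap'])
p=np.array(q['tool_pos']);print(proj(t,(458.75,-8.45,70)),proj(t,p-[0,0,50]))"
```

```text
[444.19459816 -10.90381025 269.9167213 ] [-1.79925276e+02 -2.56548771e-02  9.91342357e+01] 87.95827388763428 11.794188210291416
(np.float64(349.6), np.float64(297.2)) (np.float64(359.2), np.float64(298.4))
```

View pics/c3.png

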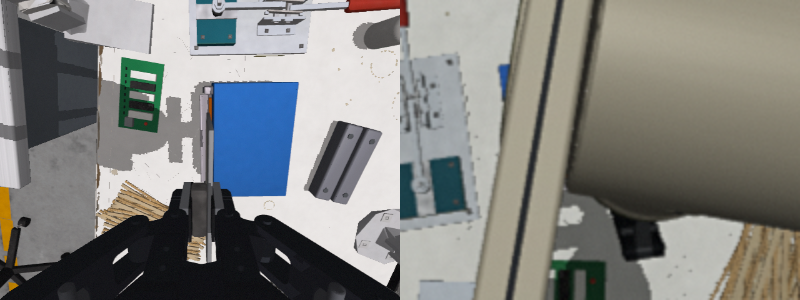

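The wrist view (left half) shows the card held and parallel to the riser's front edge. The arm blocks the top view. I'll fit the blue front edge in the wrist picture.

```bash
python3 -c "
from h import *
s=dict(np.load('pics/w3.png.npz'));f=s['frame'].astype(int)
m=((f[...,0]-f[...,2]>60)&(f[...,0]>90)).astype('uint8');m[:,:325]=0;m[:,500:]=0;m[:120]=0;m[330:]=0
k=max(cv2.findContours(m,0,2)[0],key=cv2.contourArea)
b=cv2.approxPolyDP(k,5,True)[:,0];print(b.tolist())
for p in b:print(onz(s,*map(float,p),70))
v=np.arange(150,290,10);u=np.array([np.nonzero(m[i])[0].min() for i in v]);P=np.array([onz(s,a,b,70) for a,b in zip(u,v)])
a=np.polyfit(P[:,1],P[:,0],1);print('x at y=-8.5',np.polyval(a,-8.5),'yaw',-np.degrees(np.arctan(a[0])))
cv2.imwrite('pics/w3c.png',cv2.resize(s['frame'][120:430,270:400],None,fx=1.9,fy=1.9,interpolation=cv2.INTER_CUBIC))"
```

```text
[[476, 131], [342, 134], [341, 290], [350, 290], [370, 313], [456, 312]]
[541.3  82.5  70. ]
[445.6  64.9  70. ]
[466.8 -58.   70. ]
[474.2 -56.8  70. ]
[495.  -75.2  70. ]
[567.2 -62.5  70. ]
x at y=-8.5 458.6990011717139 yaw 9.992656558256309
```

View pics/w3c.png

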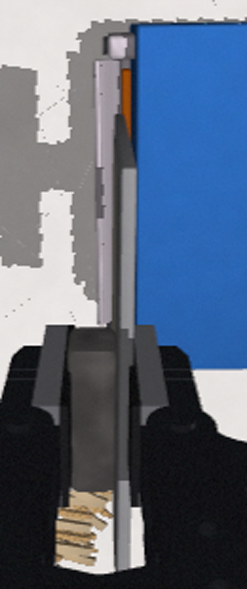

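servo_tool(
  plan=[
    [[0,0,-0.02,0,0],[0,0,-0.03,0,0],[0,0,-0.025,0,0],[0,0,-0.01,0,0],[0,0,-0.005,0,0],[0,0,0,0,0],[0,0,0,0,0]],
  ],
)

```text
time: 7.6
tool_pos: [444.8, -11.0, 182.1]
tcp_rot: [179.9, 0.0, 99.2]
ft_force: [-0.4, -0.2, 0.1]
finger_gap: 11.8
grip_force: 87.9
```

servo_tool(
  plan=[
    [[0.002,0.0003,0,0,0],[0.002,0.0003,0,0,0],[0.001,0.0002,0,0,0],[0.001,0.0002,0,0,0],[0,0,0,0,0],[0,0,0,0,0]],
  ],
)

```text
time: 8.2
tool_pos: [449.9, -9.9, 180.9]
tcp_rot: [-180.0, -0.0, 99.2]
ft_force: [0.8, 0.7, -1.1]
finger_gap: 11.6
grip_force: 88.0
```

servo_tool(
  plan=[
    [[0.001,0.0002,0,0,0],[0.001,0.0002,0,0,0],[0,0,0,0,0],[0,0,0,0,0]],
  ],
)

```text
time: 8.6
tool_pos: [451.4, -9.6, 180.6]
tcp_rot: [-179.9, -0.0, 99.2]
ft_force: [-4.8, -2.0, 2.7]
finger_gap: 11.5
grip_force: 87.6
```

servo_tool(
  plan=[
    [[0.001,0.0002,0,0,0],[0,0,0,0,0],[0,0,0,0,0]],
  ],
)

```text
time: 8.9
tool_pos: [452.0, -9.5, 180.4]
tcp_rot: [-179.9, -0.0, 99.2]
ft_force: [-6.5, -3.3, 1.9]
finger_gap: 12.0
grip_force: 87.8
```

servo_tool(
  plan=[
    [[0.001,0.0002,0,0,0],[0,0,0,0,0],[0,0,0,0,0]],
  ],
)

```text
time: 9.2
tool_pos: [452.6, -9.3, 180.2]
tcp_rot: [-179.8, -0.0, 99.2]
ft_force: [-9.1, -2.9, 3.2]
finger_gap: 11.3
grip_force: 87.9
```

Contact with the face came at x ≈ 451.3. I'll back off slightly and go down.

servo_tool(
  plan=[
    [[-0.0018,-0.0003,0,0,0],[0,0,-0.004,0,0],[0,0,-0.004,0,0],[0,0,-0.004,0,0],[0,0,-0.003,0,0],[0,0,0,0,0]],
  ],
)

```text
time: 9.8
tool_pos: [451.3, -9.4, 164.9]
tcp_rot: [-179.9, -0.0, 99.2]
ft_force: [-4.4, -0.4, -1.3]
finger_gap: 11.5
grip_force: 90.0
```

servo_tool(
  plan=[
    [[0,0,-0.003,0,0],[0,0,-0.003,0,0],[0,0,0,0,0]],
  ],
)

```text
time: 10.1
tool_pos: [451.2, -9.4, 159.0]
tcp_rot: [-179.9, -0.0, 99.2]
ft_force: [-4.4, -2.1, -1.1]
finger_gap: 11.6
grip_force: 90.1
```

servo_tool(
  plan=[
    [[-0.0004,0,-0.003,0,0],[0,0,-0.003,0,0],[0,0,0,0,0]],
  ],
)

```text
time: 10.4
tool_pos: [451.1, -9.3, 153.3]
tcp_rot: [-179.9, -0.0, 99.2]
ft_force: [-6.1, -0.9, -0.2]
finger_gap: 11.4
grip_force: 90.7
```

servo_tool(
  plan=[
    [[0,0,-0.002,0,0],[0,0,-0.002,0,0],[0,0,0,0,0]],
  ],
)

```text
time: 10.7
tool_pos: [451.2, -9.4, 149.9]
tcp_rot: [-179.9, -0.0, 99.2]
ft_force: [-7.2, -1.0, 4.2]
finger_gap: 11.0
grip_force: 91.0
```

servo_tool(
  plan=[
    [[0,0,-0.002,0,0],[0,0,0,0,0],[0,0,0,0,0]],
  ],
)

```text
time: 11.0
tool_pos: [451.3, -9.4, 148.1]
tcp_rot: [-179.9, -0.0, 99.2]
ft_force: [-8.3, -1.9, 7.0]
finger_gap: 11.4
grip_force: 91.2
```

servo_tool(
  plan=[
    [[0,0,-0.002,0,0],[0,0,0,0,0],[0,0,0,0,0]],
  ],
)

```text
time: 11.3
tool_pos: [451.3, -9.4, 146.2]
tcp_rot: [-179.9, -0.0, 99.2]
ft_force: [-8.8, -1.0, 8.1]
finger_gap: 11.9
grip_force: 91.4
```

servo_tool(
  plan=[
    [[-0.0006,-0.0001,-0.0015,0,0],[0,0,0,0,0],[0,0,0,0,0]],
  ],
)

```text
time: 11.6
tool_pos: [451.2, -9.5, 145.7]
tcp_rot: [-180.0, 0.0, 99.2]
ft_force: [-11.6, -0.2, 16.7]
finger_gap: 11.5
grip_force: 91.9
```

servo_tool(
  plan=[
    [[0,0,-0.0015,0,0],[0,0,0,0,0],[0,0,0,0,0]],
  ],
)

```text
time: 11.9
tool_pos: [451.5, -9.5, 145.6]
tcp_rot: [180.0, 0.0, 99.2]
ft_force: [-18.9, -0.2, 30.7]
finger_gap: 11.7
grip_force: 93.4
```

servo_tool(
  plan=[
    [[0,0,-0.001,0,0],[0,0,0,0,0],[0,0,0,0,0],[0,0,0,0,0]],
  ],
)

```text
time: 12.3
tool_pos: [451.6, -9.5, 145.5]
tcp_rot: [180.0, 0.0, 99.2]
ft_force: [-24.8, 0.8, 39.9]
finger_gap: 11.3
grip_force: 94.8
```

The solid stop is reached (8 mm of travel, force rising steeply). I'll ease off a little.

servo_tool(
  plan=[
    [[0,0,0.0012,0,0],[0,0,0,0,0],[0,0,0,0,0],[0,0,0,0,0],[0,0,0,0,0]],
  ],
)

```text
time: 12.8
tool_pos: [451.5, -9.5, 145.6]
tcp_rot: [180.0, 0.0, 99.2]
ft_force: [-16.9, 1.1, 28.2]
finger_gap: 11.5
grip_force: 93.3
```

```bash
python3 -c "
from h import *
s=snap('scene','s5.png');w=snap('wrist','w5.png')
cv2.imwrite('pics/c5.png',np.hstack([cv2.resize(s['frame'][120:300,230:470],(400,300)),cv2.resize(w['frame'],(400,300))]))
q=sense();print(q['tool_pos'],q['ft_force'])"
```

```text
[451.461435    -9.50072726 145.62623744] [-16.71540778   0.87919534  28.1048342 ]
```

View pics/c5.png

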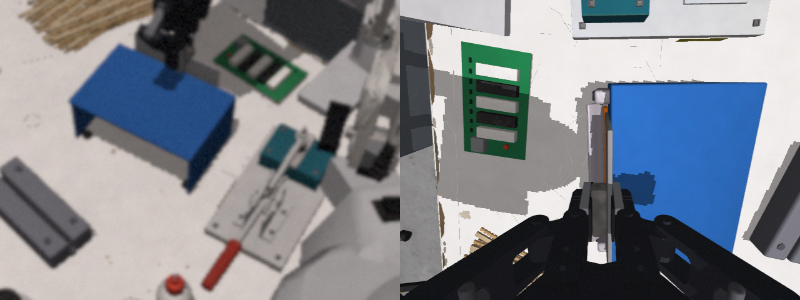

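The card sits upright between lip and face, fully seated and centred sideways, with the gripper holding it. Handing in.

```bash
python3 -c "
from bench import r
print(r.hand_in())"
```

```text
the job is handed in; nothing more can be done
None
```

I pushed the card down behind the riser's lip until the orange strip hit its solid stop (8 mm of travel), and the gripper is still holding it there upright at about 28 N. I handed the job in at about 13 s; no verdict was returned.

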